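Hang the ear defenders on their bench holder

ROBOT

A 7-joint arm with a two-finger parallel gripper is mounted at the origin on the work surface. World frame = base frame: x ahead of the robot, y to its left, z up, the work surface at z = 0. Lengths are in m, angles in rad, forces in N, time in s.
With the tool pointing down it reaches from about 0.425 to 0.95 m from the base axis. Payload 4.7 kg.
Tool frame: the origin (TCP) lies at the very end of the fingers, on their centre line; the grasp point (between the pads) lies 19 mm behind it; z points along the fingers, y is the line along which they close (so a half turn about z gives the same grasp; the last joint's range is limited). The gripper opens to 85 mm and grips with 20 to 120 N. Pads are 22 mm wide; open, the fingers measure 114 mm over their backs; the gripper's body (76 mm by 85 mm) begins 54 mm behind the grasp point. The pads swing forward as they close: fully open they stand 13 mm farther back than shut.
Start: joints at [-1.228, 0.469, -0.049, 1.532, 0.024, 1.141, -0.082], TCP at [0.245, 0.629, 0.231] pointing down, gripper open.
Joint ranges: [-2.59, 2.59], [-0.33, 1.99], [-1.39, 1.29], [0.1, 2.45], [-1.04, 4.18], [0.21, 1.99], [-2.66, 2.66]. Speed limits (rad/s): [2.57, 2.57, 3.14, 3.14, 3.14, 3.14, 3.14].

INTERFACE

Orientations are given as a rotation vector (axis times angle).
In Python, from rig import robot gives the robot as it stands.
- The arm moves only by the tool servo_tool, never from a script. Its argument "motion" is a list of rows, each a list of 5 numbers: the gripper's target within -1 to 1 (fully open at 1, half-way at 0, shut at -1), then the shift along the tool's x, y, z as a fraction of full scale, then the turn about the tool's z as a fraction of full scale. A call has 1 to 10 rows; each row shifts and turns the commanded pose from where the row before left it, along the tool's axes as they then stand; what a row does not reach is not made up. Full scale, the value 1, is 80 cm for a shift and 90 degrees for a turn. A row lasts 1/10 s, in which the tool goes at most 50 mm and 8.59 degrees, less where a joint would pass 70% of its speed; a pose out of reach is approached as far as the arm can. A call with a number of a shift or a turn outside -1 to 1 is refused whole. A call with a gripper value outside its range is refused whole. The fingers move at their own pace and stop on an object; "grip_force" is the grip in N (left out, the last holds). Time passes only in rows, so rows that do not move let the fingers close. It gives the time, the measured TCP pose, the force, the opening and the grip force at its end, in the units of the state.
- robot.state(): the state, without advancing time (a new reading comes with each control period).
- robot.capture(name): name is "scene" or "side" or "wrist"; returns (picture, depth): 384x512x3 uint8, red, green, blue; 384x512 float32, m along the optical axis (not along the pixel's ray), 0 where there is no reading.
- robot.camera_info(name): a dict with "intrinsics" (3x3 intrinsics, pixels), "world_to_cam" (4x4, takes a point from world to camera coordinates). Camera axes: x right, y up, looking along -z (the intrinsics and any distortion apply to the point x, -y, -z); pixel columns grow to the right and rows downward; lengths in m; the calibration is good to about 2 mm. A picture is of the moment at which its call begins: read the wrist's pose just before it. camera_info takes no time and is no camera call; for the wrist camera it gives the pose at the moment of the call.
- robot.hand_in(): hands the job in; it is judged then, once.
Trained networks look in the newest picture that a camera, given by its name, has taken for a name from the list of things; names that differ only in an ending like _2 or _b are one class to them, and where a whole thing is asked for, a point or a joint stands for the part that bears it (a point fixed in the world has none). Each returns a list of dicts, best first, with "confidence" (0 to 1); they miss things now and then, are a little off and sometimes report something else, mostly with a low value. They report only what shows in the picture. A call takes as long as a camera call. They do not tell look-alikes from the thing itself.
- robot.cut_out(camera, target): "region" (384x512 bool, what is visible of it) and "box" ([left, top, right, bottom] in pixels, round what is visible of it).
The state is a dict: "time_s": time; "joint_pos": joint angles; "joint_velocities": joint speeds; "joint_efforts": joint torques, N m; "position": TCP position; "orientation": TCP orientation; "force": force on the tool from outside, world axes, zero at the start; "ft_torque": the same for the moment, N m; "grip_width": finger opening in m; "grip_force": force on a finger pad.
Only numpy, scipy, OpenCV 4.12 (cv2) and the standard library are available. Lean on these libraries where they do the work, as an engineer would, in place of code of your own. Each camera call takes 0.05 s, during which the arm holds its last target. There are 200 camera calls.

TASK

Put the ear defenders that stand on the workbench back on their holder: hang them by the head band over its horizontal bar, one cup on either side, with the band between the bar's two discs. The bar's height has been changed and nobody measured it, so hold on until you feel the band resting on the bar, gently, without dropping it, pressing hard or tipping it over, and only then let go so that they hang still and level. Leave the other things on the bench where they are.

Things in the scene. Friction and masses are not known exactly. Their poses are not given: they have to be found in the camera images.
- ear: Ear defenders, one rigid piece, about 0.28 kg, standing on two cups, black head band arching above. Origin: on the table midway between the cups; z up, x from cup to cup, y across the band. Band: strip 24 mm wide (y), 8 mm thick, arch of 75 mm radius in the x-z plane, top at z = 163 mm. Cups: z 0 to 80 mm, 66 mm deep (y), x 50 to 93 mm on either side, 100 mm free between them.
- crown (a point): Underside of the head band at the middle of its crown, 155 mm above the ear defenders' origin; the band is flat for 14 mm either side of it. This rests on the bar. Fingers that pinch the band here and reach below its underside come down on the bar first. Axes as ear.
- shoulder (a point): Middle of the band's thickness 32 mm beside the crown (x = -32 mm, z = 151 mm in ear; underside at 147 mm, top at 156 mm, sloping); the band is alike at x = +32 mm. Fingers that pinch across the 24 mm width here pass beside the bar. Axes as ear.
- holder: Fixed steel holder: foot plate 140 x 140 x 12 mm, upright telescopic post (24 mm tube, clamp ring up to z = 184 mm) and on it a round horizontal bar, 20 mm thick, along the holder's -y at x = 0, free end 161 mm from the post. Origin: under the post, on the table; z up. The bar's axis is 200 to 260 mm high; this is NOT reported: see or feel it. The bar does not give.
- under_place (a point): Point on the table straight below the middle of the bar's hanging place, 110 mm from the post axis. Two steel discs on the bar, 36 mm across and 6 mm thick, bound the place: their inner faces are 44 mm (towards the post) and 45 mm (free end) from the middle. The free end's disc is the bar's end; nothing stands higher than the discs. Axes as holder.
- tin: Bystander: flat round aluminium tin, 76 mm across, 36 mm high, lying flat. Origin: centre of its underside. Leave it alone.
- spraycan: Bystander: standing spray can, 56 mm across, 165 mm high. Origin: centre of its underside. Leave it alone.
- wrench: Bystander: open spanner lying flat, 180 mm long along its x. Origin: centre of its underside. Leave it alone.
- screwdriver: Bystander: screwdriver lying flat, 200 mm long along its x. Origin: centre of its underside. Leave it alone.
- socket: Bystander: standing dark steel impact socket, 32 mm across, 40 mm high. Origin: centre of its underside. Leave it alone.
- carton: Bystander: closed cardboard carton, 110 x 150 x 60 mm high. Origin: centre of its underside. Leave it alone.
Things that resemble listed ones, but are neither listed nor needed, are in the scene too. Of the things that look like the ear, take the one that is farthest from the robot's base at the start.

How it is judged:
On the way:
1. while the fingers still hold it, the head band rests on the bar between the two discs, the cups on either side (x of crown in the frame of holder between -0.025 and 0.025 m and y of crown in the frame of holder between -0.14 and -0.08 m and angle between the y axis of ear and the y axis of holder, either way round below 0.3 rad and angle between ear's own z axis and vertical below 0.3 rad and height (world z) of ear between 0.04 and 0.13 m and contact force between ear and holder above 1 N and contact force between the fingers and ear above 0.5 N), for 0.2 s.
At the end, for the whole second after the job is handed in: The ear defenders hang still on the bar, released and off the table: the crown within 25 mm of the bar's line sideways and within 30 mm of the middle between the discs, the band square to the bar within 0.3 rad, and tilted less than 0.3 rad (x of crown in the frame of holder between -0.025 and 0.025 m and y of crown in the frame of holder between -0.14 and -0.08 m and angle between the y axis of ear and the y axis of holder, either way round below 0.3 rad and angle between ear's own z axis and vertical below 0.3 rad and height (world z) of ear between 0.04 and 0.13 m and contact force between ear and holder above 1 N and contact force between the fingers and ear below 0.1 N and linear speed of ear below 0.04 m/s and angular speed of ear below 0.4 rad/s); the robot touches nothing.
It fails at once if the ear defenders are pressed on the holder with more than 18 N (contact force between ear and holder above 18 N).
It fails at once if the ear defenders are tipped over by more than 0.32 rad while they touch the holder (contact force between ear and holder above 1 N and angle between ear's own z axis and vertical above 0.32 rad).
It fails at once if the arm or fingers push the holder with more than 25 N (contact force between any of the fingers, the arm and holder above 25 N).
It fails at once if a bystander is moved by more than 20 mm (distance of any of tin, spraycan, wrench, screwdriver, socket, carton from where it was at the start of the episode above 0.02 m).
It also fails if it takes over 64 s, if anything falls off the work surface, if the arm or the gripper's body presses on something with over 40 N, if the wrist force passes 120 N, or if a joint passes its speed limit or range.

## Working session

There is one attempt and no reset: what is moved stays moved. The work goes in short steps, Python scripts to look and compute and a tool call to move; the robot and the scene stay as the last step left them, time stands still between calls to the robot, and variables do not carry over. Pictures are saved under pics/ and viewed, at most 10 in all, crops included, and the job is handed in when it is done.

Besides the shell and the picture viewer there is one more tool, called after ">>>" in YAML: its name, and indented under it one key for each argument. servo_tool: Moves the arm, as the interface text tells. Shift numbers are shares of 80 cm and turn numbers shares of 90 degrees, none past 1 either way. Its arguments: {"type":"object","properties":{"motion":{"type":"array"},"grip_force":{"type":"number"}},"required":["motion"]}

```bash
mkdir -p pics; cat > h.py <<'E'
import numpy as np, cv2
from rig import robot
def cloud(cam):
    im,d=robot.capture(cam); ci=robot.camera_info(cam)
    K=np.array(ci["intrinsics"]);T=np.linalg.inv(np.array(ci["world_to_cam"]))
    v,u=np.mgrid[:384,:512]
    P=np.stack([(u-K[0,2])/K[0,0]*d,-(v-K[1,2])/K[1,1]*d,-d,np.ones_like(d)],-1)@T.T
    P=P[...,:3]; P[d<=0]=np.nan
    return im,P
def save(n,im): cv2.imwrite("pics/"+n,im[...,::-1])
E
python3 - <<'E'
from h import *
s=robot.state(); print(s)
ims=[]
for c in ("scene","side"):
    im,P=cloud(c); np.save(c+".npy",P); ims.append(im); cv2.imwrite(c+".png",im[...,::-1])
    for t in ("ear","holder"):
        for r in robot.cut_out(c,t):
            q=P[r["region"]]; q=q[~np.isnan(q[:,0])]
            print(c,t,round(r["confidence"],2),np.round(r["box"]),np.round(np.median(q,0),3),np.round(np.percentile(q,[2,98],0),3).tolist())
save("a.png",cv2.resize(np.hstack(ims),(800,300)))
save("b.png",cv2.resize(ims[0],(800,600)))
E
```

```text
{'time_s': 0.0, 'joint_pos': array([-1.22794004,  0.46946225, -0.04861678,  1.53366249,  0.02411071,
        1.14096133, -0.0822995 ]), 'joint_velocities': array([-0.00016267, -0.00142289,  0.00025157, -0.00028381, -0.00146876,
        0.00085955, -0.00177441]), 'joint_efforts': array([-3.57228746e-04, -5.10318089e+01, -4.66589991e-02, -2.37707072e+01,
        1.06443220e-02,  7.74803309e-03,  9.09445532e-06]), 'position': array([0.24497139, 0.62837917, 0.23026075]), 'orientation': array([-5.80457889e-01, -3.08721008e+00,  2.96178043e-03]), 'force': array([ 0.32036154,  0.31131562, -0.05978845]), 'ft_torque': array([-0.02807693, -0.01322263,  0.03784345]), 'grip_force': 0.0, 'grip_width': 0.08548454878447434}
scene ear 0.79 [346. 186. 417. 245.] [0.293 0.245 0.075] [[0.254, 0.135, 0.009], [0.384, 0.294, 0.164]]
scene ear 0.69 [243. 139. 302. 188.] [ 0.276 -0.215  0.072] [[0.222, -0.298, 0.01], [0.346, -0.14, 0.162]]
scene ear 0.55 [188. 160. 248. 220.] [ 0.545 -0.24   0.067] [[0.419, -0.281, 0.001], [0.593, -0.217, 0.162]]
scene ear 0.17 [292. 182. 390. 317.] [0.554 0.272 0.013] [[0.258, 0.117, -0.001], [0.616, 0.344, 0.27]]
scene holder 0.64 [293. 181. 391. 317.] [0.554 0.273 0.013] [[0.379, 0.121, -0.0], [0.617, 0.343, 0.27]]
side ear 0.88 [259. 210. 319. 274.] [ 0.466 -0.259  0.076] [[0.403, -0.283, 0.015], [0.575, -0.226, 0.164]]
side ear 0.78 [120. 158. 178. 210.] [0.315 0.197 0.074] [[0.229, 0.123, 0.002], [0.376, 0.292, 0.164]]
side ear 0.7 [183. 243. 255. 311.] [ 0.277 -0.246  0.077] [[0.208, -0.321, 0.013], [0.325, -0.164, 0.164]]
side holder 0.74 [172.  97. 233. 183.] [0.538 0.259 0.016] [[0.467, 0.115, 0.002], [0.618, 0.349, 0.271]]
```

View pics/b.png

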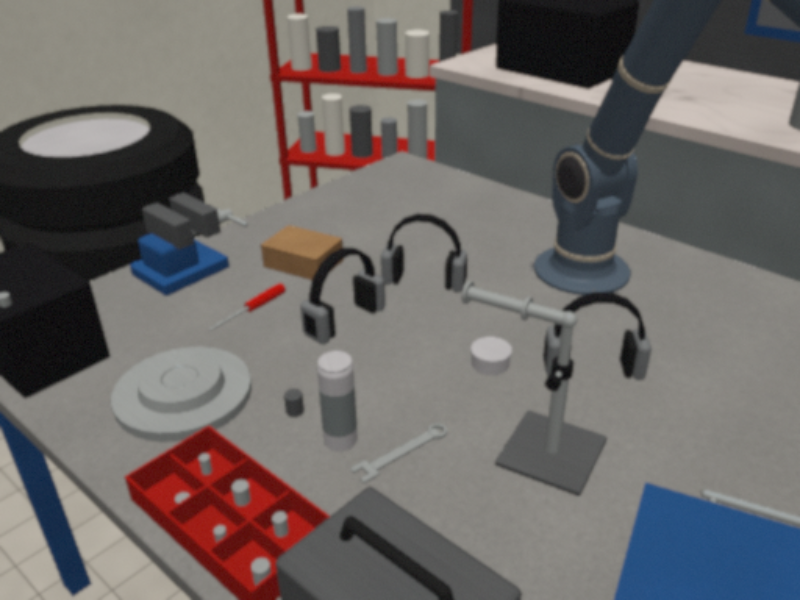

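View pics/a.png

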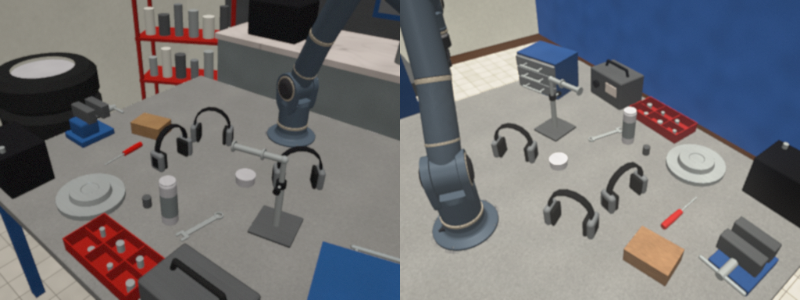

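Three look-alikes appear in the scene view (800x600 picture): A near (600,335), behind the holder at about (0.31,0.21); B near (425,250), at about (0.27,-0.24); C near (345,290), at about (0.50,-0.25). C is farthest from the base at about 0.56 m, so I choose C. Next I measure it and the holder, and take a close crop.

```bash
python3 - <<'E'
from h import *
Q=np.concatenate([np.load(c+".npy").reshape(-1,3) for c in("scene","side")]); Q=Q[~np.isnan(Q[:,0])]
def box(x0,x1,y0,y1,z0,z1): return Q[(Q[:,0]>x0)&(Q[:,0]<x1)&(Q[:,1]>y0)&(Q[:,1]<y1)&(Q[:,2]>z0)&(Q[:,2]<z1)]
e=box(.38,.62,-.34,-.17,.085,.2)
for nm,zz in(("band",.085),("crown",.145)):
    b=e[e[:,2]>zz][:,:2].astype(np.float32); r=cv2.minAreaRect(b); print(nm,len(b),r,b.mean(0),cv2.fitLine(b,cv2.DIST_HUBER,0,.01,.01).ravel())
c=box(.38,.62,-.34,-.17,.02,.075)[:,:2].astype(np.float32); print("cups",cv2.minAreaRect(c))
h=box(.45,.7,.05,.4,.195,.4); print("top",len(h),np.percentile(h,[1,50,99],0).round(3))
l=cv2.fitLine(h[:,:2].astype(np.float32),cv2.DIST_HUBER,0,.01,.01).ravel(); print("bar",l, np.degrees(np.arctan2(l[1],l[0])))
t=(h[:,:2]-l[2:])@l[:2]; 
for a in np.arange(t.min(),t.max(),.01):
    m=(t>=a)&(t<a+.01)
    if m.sum()>2: print(round(a,3),m.sum(),(h[m].mean(0)).round(3),h[m][:,2].max().round(3),h[m][:,2].min().round(3))
f=box(.4,.75,.1,.45,.008,.018)[:,:2].astype(np.float32); print("foot",cv2.minAreaRect(f))
p=box(.4,.75,.1,.45,.04,.17); 
for z in(.05,.08,.11): 
    m=abs(p[:,2]-z)<.015; print(z,m.sum(),p[m].mean(0).round(3))
im=cv2.imread("side.png"); a=cv2.resize(im[195:290,240:335],(400,400),interpolation=cv2.INTER_CUBIC)
im=cv2.imread("scene.png"); b=cv2.resize(im[165:325,285:445],(400,400),interpolation=cv2.INTER_CUBIC)
cv2.imwrite("pics/c.png",np.hstack([a,b]))
E
```

```text
band 1001 ((0.4978194236755371, -0.24992139637470245), (0.031417008489370346, 0.16398045420646667), 89.51461029052734) [ 0.49373558 -0.25024903] [ 0.9999945   0.00330283  0.49373546 -0.25024912]
crown 472 ((0.49792706966400146, -0.24950309097766876), (0.031209520995616913, 0.10841686278581619), 88.65443420410156) [ 0.4956155  -0.25045073] [ 0.9999972   0.00235947  0.49561542 -0.25045076]
cups ((0.49842482805252075, -0.24935781955718994), (0.07383543252944946, 0.19384005665779114), 89.27400207519531)
top 1297 [[0.53  0.112 0.198]
 [0.558 0.212 0.263]
 [0.594 0.281 0.277]]
bar [ 0.20693417 -0.9783549   0.5610725   0.20386533] -78.05725
-0.082 143 [0.545 0.278 0.238] 0.271 0.195
-0.072 182 [0.544 0.269 0.237] 0.273 0.195
-0.062 62 [0.546 0.259 0.259] 0.27 0.196
-0.052 55 [0.549 0.249 0.264] 0.27 0.252
-0.042 56 [0.552 0.239 0.264] 0.273 0.25
-0.032 49 [0.555 0.23  0.264] 0.271 0.25
-0.022 49 [0.559 0.221 0.264] 0.271 0.252
-0.012 119 [0.558 0.211 0.264] 0.278 0.242
-0.002 53 [0.561 0.2   0.264] 0.276 0.251
0.008 53 [0.562 0.19  0.264] 0.272 0.251
0.018 55 [0.566 0.181 0.264] 0.271 0.252
0.028 53 [0.568 0.171 0.264] 0.271 0.252
0.038 47 [0.57  0.162 0.264] 0.272 0.253
0.048 52 [0.572 0.152 0.264] 0.273 0.252
0.058 47 [0.574 0.142 0.264] 0.27 0.254
0.068 53 [0.575 0.133 0.264] 0.27 0.252
0.078 95 [0.581 0.122 0.264] 0.279 0.243
0.088 74 [0.577 0.115 0.261] 0.277 0.244
foot ((0.5884672403335571, 0.23982450366020203), (0.20425443351268768, 0.30583488941192627), 56.466880798339844)
0.05 109 [0.546 0.272 0.053]
0.08 148 [0.545 0.271 0.08 ]
0.11 145 [0.545 0.272 0.11 ]
```

View pics/c.png

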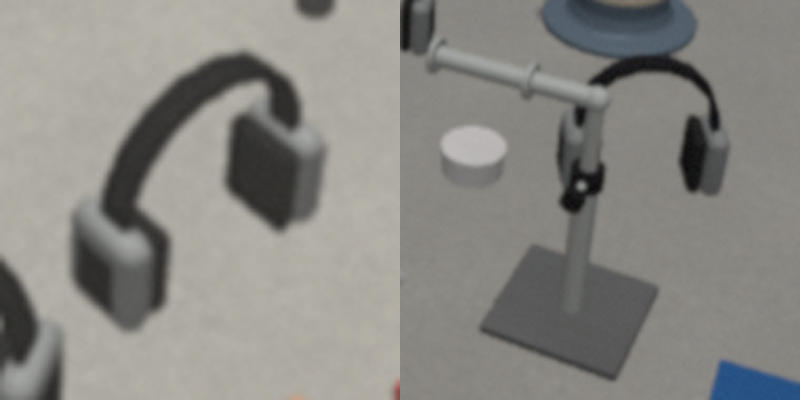

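The crop shows C complete and upright, with its band running along world x. Its origin is about (0.498,-0.250). The bar runs from the post at (0.545,0.273) along (0.207,-0.978), and its top is at about z=0.27. The middle of the hanging place is about (0.568,0.165), so the ear has to turn by +12°.

>>> servo_tool:
  motion:
    - [1, 0, 0, -0.054, 0]
    - [1, 0, 0, -0.054, 0]
    - [1, 0, 0, -0.054, 0]
    - [1, 0, 0, 0, -0.081]
    - [1, 0, 0, 0, -0.081]
    - [1, 0, 0, 0, -0.081]
    - [1, -0.045, -0.041, 0, 0]
    - [1, -0.045, -0.041, 0, 0]
    - [1, -0.045, -0.041, 0, 0]
    - [1, -0.045, -0.041, 0, 0]
  grip_force: 60

```text
time_s: 1.3
position: [0.3917, 0.4976, 0.3609]
orientation: [-0.016, 3.141, 0.0]
force: [-0.7, -0.1, 0.1]
grip_width: 0.0856
grip_force: 0.0
```

>>> servo_tool:
  motion:
    - [1, 0, 0, -0.05, 0]
    - [1, 0, 0, -0.05, 0]
    - [1, -0.02, -0.052, 0, 0]
    - [1, -0.02, -0.052, 0, 0]
    - [1, -0.02, -0.052, 0, 0]
    - [1, -0.02, -0.052, 0, 0]
    - [1, -0.02, -0.052, 0, 0]
    - [1, -0.02, -0.052, 0, 0]
    - [1, -0.02, -0.052, 0, 0]
    - [1, 0, 0, 0, 0]

```text
time_s: 2.3
position: [0.5081, 0.2011, 0.4415]
orientation: [0.005, 3.139, -0.004]
force: [0.5, 0.5, 0.6]
grip_width: 0.0858
grip_force: 0.0
```

```bash
cat > bar.py <<'E'
from h import *
import sys
im,P=cloud("wrist"); save(sys.argv[1],cv2.resize(im,(800,600)))
q=P.reshape(-1,3); q=q[~np.isnan(q[:,0])]
h=q[(q[:,2]>.22)&(q[:,2]<.3)&(abs(q[:,0]-.56)<.08)&(abs(q[:,1]-.2)<.12)]
print(len(h),robot.state()["position"])
if len(h):
    l=cv2.fitLine(h[:,:2].astype(np.float32),cv2.DIST_HUBER,0,.01,.01).ravel(); l=l*np.sign(-l[1]) if 0 else l
    d=l[:2]*(-np.sign(l[1])); n=np.array([-d[1],d[0]]); print("dir",d,np.degrees(np.arctan2(d[1],d[0])))
    s=(h[:,:2]-[.545,.273]); t=s@d; w=s@n
    for a in np.arange(-.02,.18,.004):
        m=(t>=a)&(t<a+.004)
        if m.sum()>2: print(round(a,3),m.sum(),"w %.3f..%.3f ztop %.4f"%(*np.percentile(w[m],[3,97]),np.percentile(h[m][:,2],90)))
E
python3 bar.py d.png
```

```text
3435 [0.50662569 0.20520851 0.44128139]
dir [ 0.24009506 -0.9707494 ] -76.10784
-0.016 25 w -0.013..-0.000 ztop 0.2658
-0.012 76 w -0.015..0.002 ztop 0.2685
-0.008 104 w -0.016..0.003 ztop 0.2698
-0.004 114 w -0.016..0.003 ztop 0.2699
0.0 111 w -0.015..0.003 ztop 0.2687
0.004 76 w -0.015..0.002 ztop 0.2684
0.008 75 w -0.014..0.002 ztop 0.2681
0.012 71 w -0.015..0.003 ztop 0.2682
0.016 73 w -0.015..0.003 ztop 0.2683
0.02 75 w -0.015..0.002 ztop 0.2682
0.024 74 w -0.015..0.002 ztop 0.2683
0.028 72 w -0.015..0.002 ztop 0.2684
0.032 72 w -0.015..0.002 ztop 0.2683
0.036 71 w -0.015..0.002 ztop 0.2681
0.04 74 w -0.015..0.002 ztop 0.2680
0.044 71 w -0.015..0.001 ztop 0.2682
0.048 73 w -0.015..0.002 ztop 0.2687
0.052 72 w -0.015..0.002 ztop 0.2681
0.056 145 w -0.023..0.008 ztop 0.2755
0.06 90 w -0.023..0.008 ztop 0.2757
0.064 73 w -0.016..0.002 ztop 0.2683
0.068 66 w -0.015..0.001 ztop 0.2684
0.072 73 w -0.016..0.002 ztop 0.2684
0.076 74 w -0.015..0.002 ztop 0.2680
0.08 65 w -0.015..0.002 ztop 0.2679
0.084 72 w -0.016..0.002 ztop 0.2683
0.088 70 w -0.016..0.002 ztop 0.2682
0.092 68 w -0.016..0.002 ztop 0.2682
0.096 70 w -0.016..0.002 ztop 0.2684
0.1 74 w -0.016..0.001 ztop 0.2683
0.104 66 w -0.016..0.001 ztop 0.2682
0.108 69 w -0.016..0.002 ztop 0.2681
0.112 71 w -0.016..0.001 ztop 0.2683
0.116 70 w -0.016..0.001 ztop 0.2682
0.12 66 w -0.016..0.001 ztop 0.2680
0.124 72 w -0.016..0.001 ztop 0.2681
0.128 64 w -0.016..0.002 ztop 0.2682
0.132 73 w -0.016..0.001 ztop 0.2678
0.136 66 w -0.016..0.001 ztop 0.2682
0.14 66 w -0.016..0.001 ztop 0.2681
0.144 71 w -0.016..0.001 ztop 0.2681
0.148 208 w -0.023..0.009 ztop 0.2731
0.152 124 w -0.024..0.008 ztop 0.2756
0.156 30 w -0.023..0.005 ztop 0.2752
```

View pics/d.png

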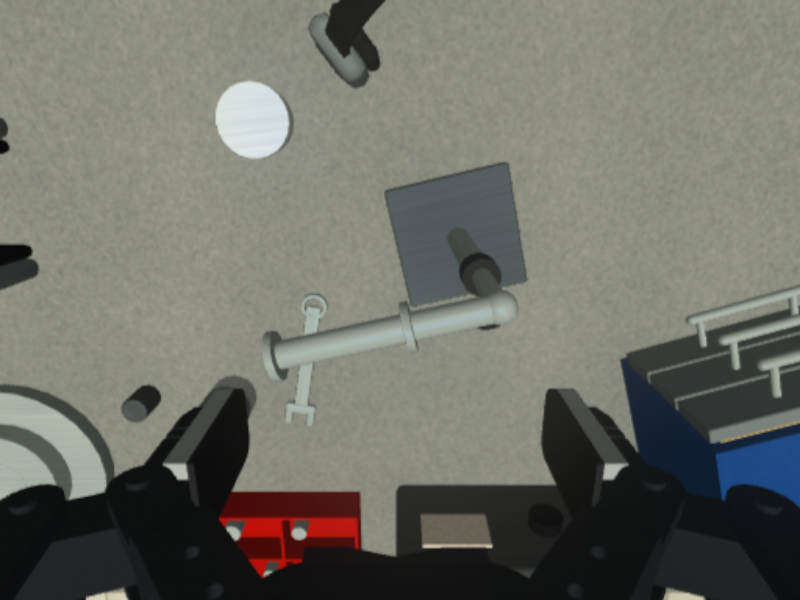

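The picture shows the bar from (275,355) to (505,305), with its discs near (272,355) and (408,325). The arm was still settling when it was taken, so I repeat the measurement.

```bash
python3 bar.py d2.png | grep -v "w -0.01"
```

```text
3452 [0.50561253 0.20796521 0.44108091]
dir [ 0.24187192 -0.9703082 ] -76.002945
-0.016 10 w -0.009..-0.000 ztop 0.2623
0.056 128 w -0.023..0.009 ztop 0.2754
0.06 122 w -0.023..0.007 ztop 0.2758
0.152 248 w -0.024..0.009 ztop 0.2748
0.156 81 w -0.024..0.006 ztop 0.2759
```

>>> servo_tool:
  motion:
    - [1, -0.003, -0.06, 0, 0]
    - [1, -0.003, -0.06, 0, 0]
    - [1, -0.003, -0.06, 0, 0]
    - [1, -0.003, -0.06, 0, 0]
    - [1, -0.003, -0.06, 0, 0]
    - [1, -0.003, -0.06, 0, 0]
    - [1, -0.003, -0.06, 0, 0]
    - [1, -0.003, -0.06, 0, 0]
    - [1, 0, -0.05, 0, 0]
    - [1, 0, 0, 0, 0]

```text
time_s: 3.4
position: [0.5278, -0.2197, 0.4405]
orientation: [0.003, -3.14, 0.005]
force: [-0.3, -0.9, 0.2]
grip_width: 0.0853
grip_force: 0.0
```

>>> servo_tool:
  motion:
    - [1, 0, 0, 0.05, 0]
    - [1, 0, 0, 0.05, 0]
    - [1, 0, 0, 0, 0]
    - [1, 0, 0, 0, 0]
    - [1, 0, 0, 0, 0]

```text
time_s: 3.9
position: [0.5303, -0.2143, 0.3634]
orientation: [-0.018, 3.138, -0.002]
force: [0.3, 0.6, 0.3]
grip_width: 0.0853
grip_force: 0.0
```

```bash
cat > ear.py <<'E'
from h import *
import sys
im,P=cloud("wrist"); save(sys.argv[1],cv2.resize(im,(800,600)))
s=robot.state(); from scipy.spatial.transform import Rotation as R
print(s["position"],R.from_rotvec(s["orientation"]).as_matrix()[:,1])
q=P.reshape(-1,3); q=q[~np.isnan(q[:,0])]; b=q[(abs(q[:,0]-.5)<.13)&(abs(q[:,1]+.25)<.07)]
for lo,hi in((.085,.18),(.14,.18),(.158,.18)):
    e=b[(b[:,2]>lo)&(b[:,2]<hi)][:,:2].astype(np.float32); print(lo,len(e),cv2.minAreaRect(e),cv2.fitLine(e,cv2.DIST_HUBER,0,.01,.01).ravel())
print("ztop",np.percentile(b[:,2][b[:,2]<.2],99.5))
E
python3 ear.py e.png
```

```text
[ 0.53019661 -0.21460469  0.36346268] [-0.0110529   0.99993833 -0.00108409]
0.085 2950 ((0.4980512261390686, -0.2513818144798279), (0.024217771366238594, 0.15560640394687653), 89.92224884033203) [ 0.99999946 -0.00101562  0.48870322 -0.25095937]
0.14 2281 ((0.4978967607021332, -0.25136685371398926), (0.02421473152935505, 0.1098443940281868), 89.94229888916016) [ 9.9999994e-01 -3.5106292e-04  4.9384454e-01 -2.5107992e-01]
0.158 1089 ((0.4982559382915497, -0.2514794170856476), (0.05664685741066933, 0.02398720197379589), 0.3453628122806549) [ 0.99952656 -0.03076704  0.49711767 -0.25130108]
ztop 0.16302361711772903
```

View pics/e.png

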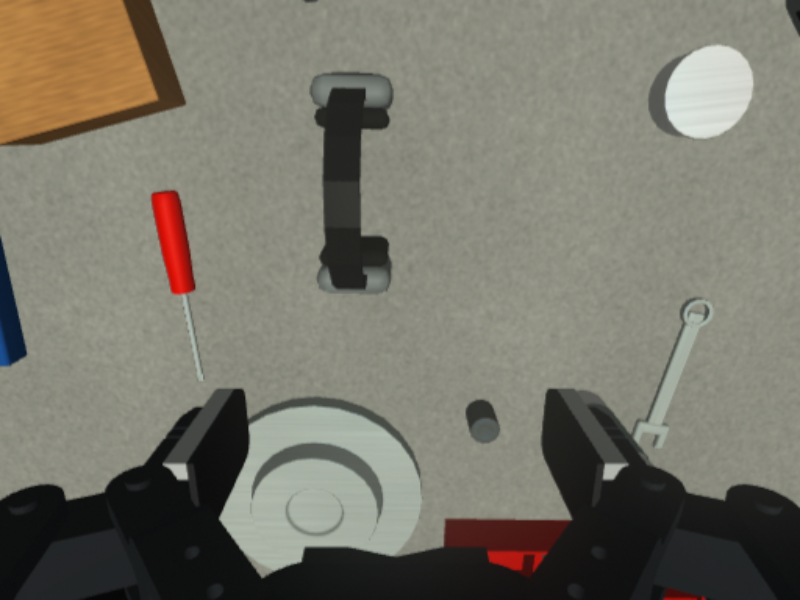

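The picture shows C directly below, with its crown near (342,190) and its band along the image's vertical. Measured, the origin is (0.498,-0.251) with yaw about 0. I go down onto the +x shoulder.

>>> servo_tool:
  motion:
    - [1, 0, -0.046, 0, 0]
    - [1, 0, 0, 0.05, 0]
    - [1, 0, 0, 0.05, 0]
    - [1, 0, 0, 0.05, 0]
    - [1, 0, 0, 0.05, 0]
    - [1, 0, 0, 0.03, 0]
    - [1, 0, 0, 0, 0]
    - [1, 0, 0, 0, 0]
    - [1, 0, 0, 0, 0]
    - [1, 0, 0, 0, 0]

```text
time_s: 4.95
position: [0.5304, -0.2521, 0.179]
orientation: [-0.016, 3.138, -0.002]
force: [0.4, -0.2, 1.0]
grip_width: 0.0855
grip_force: 0.0
```

>>> servo_tool:
  motion:
    - [1, 0, 0.001, 0.028, 0]
    - [1, 0, 0, 0.028, 0]
    - [1, 0, 0, 0, 0]
    - [1, 0, 0, 0, 0]
    - [-1, 0, 0, 0, 0]
    - [-1, 0, 0, 0, 0]
    - [-1, 0, 0, 0, 0]
    - [-1, 0, 0, 0, 0]
    - [-1, 0, 0, 0, 0]
    - [-1, 0, 0, 0, 0]
  grip_force: 70

```text
time_s: 5.95
position: [0.5295, -0.2511, 0.1327]
orientation: [-0.015, 3.14, -0.001]
force: [-0.6, -0.6, 3.6]
grip_width: 0.0229
grip_force: 68.9
```

>>> servo_tool:
  motion:
    - [-1, 0, 0, 0, 0]
    - [-1, 0, 0, 0, 0]
    - [-1, 0, 0, 0, 0]
    - [-1, 0, 0, 0, 0]

```text
time_s: 6.35
position: [0.5295, -0.2511, 0.1327]
orientation: [-0.015, 3.14, -0.001]
force: [-1.1, -1.4, 5.1]
grip_width: 0.0222
grip_force: 69.1
```

>>> servo_tool:
  motion:
    - [-1, 0, 0, -0.015, 0]
    - [-1, 0, 0, -0.04, 0]
    - [-1, 0, 0, -0.055, 0]
    - [-1, 0, 0, -0.055, 0]
    - [-1, 0, 0, -0.055, 0]
    - [-1, 0, 0, -0.055, 0]
    - [-1, 0, 0, -0.055, 0]
    - [-1, 0, 0, -0.04, 0]
    - [-1, 0, 0, -0.015, 0]
    - [-1, 0, 0, 0, 0]

```text
time_s: 7.35
position: [0.5292, -0.2508, 0.4408]
orientation: [-0.016, 3.14, -0.0]
force: [-0.1, -0.6, -3.4]
grip_width: 0.0225
grip_force: 68.9
```

>>> servo_tool:
  motion:
    - [-1, 0, 0, 0, -0.038]
    - [-1, 0, 0, 0, -0.038]
    - [-1, 0, 0, 0, -0.038]
    - [-1, 0, 0, 0, -0.038]
    - [-1, 0, 0, 0, 0]
    - [-1, 0, 0, 0, 0]

```text
time_s: 7.95
position: [0.5286, -0.2503, 0.4379]
orientation: [0.387, -3.114, -0.003]
force: [-0.9, 1.1, -2.8]
grip_width: 0.0226
grip_force: 69.0
```

```bash
cat > held.py <<'E'
from h import *
import sys
from scipy.spatial.transform import Rotation as R
s=robot.state(); p=s["position"]; M=R.from_rotvec(s["orientation"]).as_matrix()
print(p,s["force"],s["grip_width"],"tool y",M[:,1])
ax=np.array([.97,.24,0]) ; ims=[]
Q=[]
for c in("scene","side"):
    im,P=cloud(c); Q.append(P.reshape(-1,3)); ims.append(im)
    for r in robot.cut_out(c,"ear"):
        m=P[r["region"]]; m=m[~np.isnan(m[:,0])]; k=np.median(m,0)
        if np.linalg.norm(k[:2]-p[:2])<.16:
            u,z=(m-p)@ax,m[:,2]
            # lowest points on either cup
            for sd in(u>.01,u<-.075):
                if sd.sum()>20: print(c,"cup bottom/top-ish",np.percentile(z[sd],[1,50]).round(4),"mean",m[sd].mean(0).round(3),sd.sum())
            print(c,r["confidence"],"ztop",np.percentile(z,99).round(4),np.round(r["box"]))
save(sys.argv[1],cv2.resize(np.hstack(ims),(800,300)))
E
python3 held.py f.png
```

```text
[ 0.52859119 -0.25033941  0.43794645] [-0.9472589   1.09403266 -2.76045228] 0.02263695589970808 tool y [-0.24487115  0.96955319  0.00217398]
scene cup bottom/top-ish [0.31   0.3685] mean [ 0.574 -0.231  0.373] 1003
scene cup bottom/top-ish [-0.3605  0.3555] mean [ 0.317 -0.406  0.289] 880
scene 0.66 ztop 0.4627 [185.  62. 239. 129.]
side cup bottom/top-ish [-0.0024  0.354 ] mean [ 0.611 -0.188  0.304] 1134
side cup bottom/top-ish [0.3131 0.3764] mean [ 0.422 -0.282  0.378] 1316
side 0.83 ztop 0.47 [263. 109. 329. 192.]
```

View pics/f.png

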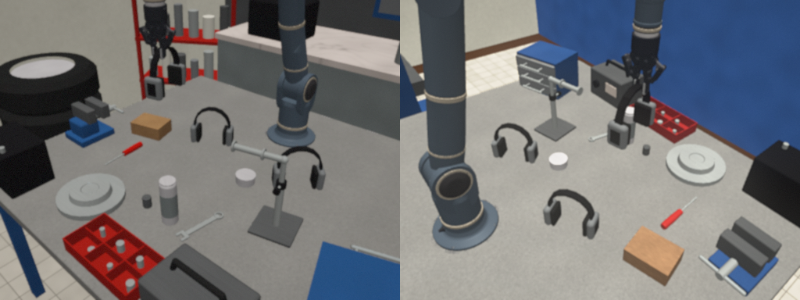

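The picture shows C held level, with its cups at z about 0.31, and the other two ears untouched. Now I carry it over the bar.

>>> servo_tool:
  motion:
    - [-1, -0.012, 0.027, 0, 0]
    - [-1, -0.023, 0.055, 0, 0]
    - [-1, -0.023, 0.055, 0, 0]
    - [-1, -0.023, 0.055, 0, 0]
    - [-1, -0.023, 0.055, 0, 0]
    - [-1, -0.023, 0.055, 0, 0]
    - [-1, -0.023, 0.055, 0, 0]
    - [-1, -0.023, 0.055, 0, 0]
    - [-1, -0.023, 0.055, 0, 0]
    - [-1, -0.012, 0.027, 0, 0]

```text
time_s: 9.15
position: [0.5925, 0.1794, 0.4393]
orientation: [0.4, -3.115, -0.004]
force: [-0.5, 0.2, -2.9]
grip_width: 0.0224
grip_force: 69.1
```

>>> servo_tool:
  motion:
    - [-1, 0, 0, 0, 0]
    - [-1, 0, 0, 0, 0]
    - [-1, 0, 0, 0, 0]
    - [-1, 0, 0, 0, 0]
    - [-1, 0, 0, 0, 0]

```text
time_s: 9.65
position: [0.5932, 0.1719, 0.4405]
orientation: [-0.386, 3.117, 0.0]
force: [-0.5, 0.1, -3.4]
grip_width: 0.023
grip_force: 69.1
```

```bash
python3 held.py g.png; python3 bar.py g2.png | head -3; python3 - <<'E'
import cv2,numpy as np
a=cv2.imread("pics/g.png");b=cv2.imread("pics/g2.png")
cv2.imwrite("pics/g3.png",np.vstack([a,cv2.resize(b,(400,300)).repeat(1,0) if 0 else np.hstack([cv2.resize(b,(400,300))]*2)]))
E
```

```text
[0.59323707 0.17191356 0.44047862] [-0.45344736  0.13058445 -3.40400157] 0.022975746012541272 tool y [-2.44095226e-01  9.69751266e-01 -4.89439916e-05]
scene cup bottom/top-ish [0.3134 0.3756] mean [0.641 0.188 0.378] 1601
scene cup bottom/top-ish [-0.0036  0.3637] mean [0.478 0.135 0.346] 1173
scene 0.82 ztop 0.47 [288. 103. 350. 194.]
side cup bottom/top-ish [0.3111 0.3641] mean [0.633 0.187 0.357] 618
side cup bottom/top-ish [0.3135 0.3716] mean [0.488 0.138 0.376] 802
side 0.91 ztop 0.4712 [188.  44. 243. 111.]
2534 [0.59311108 0.17304862 0.44016174]
dir [ 0.22375634 -0.97464514] -77.07024
-0.012 7 w -0.007..-0.001 ztop 0.2651
```

View pics/g3.png

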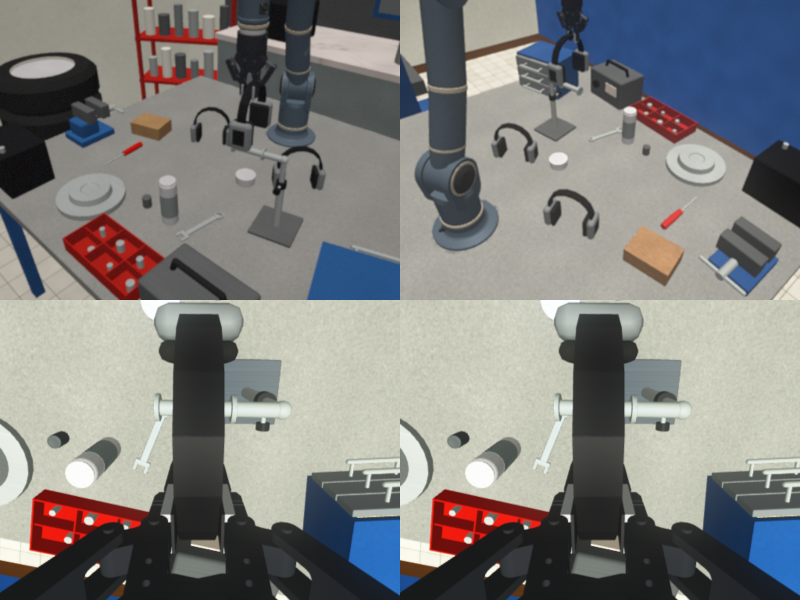

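The pictures show the band over the bar, between the discs. In the wrist view the discs are at columns 159 and 228 and the band at 198. Lowering.

>>> servo_tool:
  motion:
    - [-1, -0.002, 0, 0.02, 0]
    - [-1, 0, 0, 0.035, 0]
    - [-1, 0, 0, 0.035, 0]
    - [-1, 0, 0, 0.035, 0]
    - [-1, 0, 0, 0.035, 0]
    - [-1, 0, 0, 0.025, 0]
    - [-1, 0, 0, 0.015, 0]
    - [-1, 0, 0, 0, 0]
    - [-1, 0, 0, 0, 0]
    - [-1, 0, 0, 0, 0]

```text
time_s: 10.9
position: [0.5956, 0.1739, 0.2817]
orientation: [-0.389, 3.114, 0.001]
force: [-0.4, -0.5, -2.2]
grip_width: 0.0225
grip_force: 69.1
```

>>> servo_tool:
  motion:
    - [-1, 0, 0, 0.006, 0]
    - [-1, 0, 0, 0.006, 0]
    - [-1, 0, 0, 0.005, 0]
    - [-1, 0, 0, 0.004, 0]
    - [-1, 0, 0, 0.003, 0]
    - [-1, 0, 0, 0.002, 0]
    - [-1, 0, 0, 0, 0]
    - [-1, 0, 0, 0, 0]
    - [-1, 0, 0, 0, 0]

```text
time_s: 11.8
position: [0.5948, 0.1737, 0.2595]
orientation: [-0.389, 3.117, 0.0]
force: [-0.7, -0.3, -2.4]
grip_width: 0.0225
grip_force: 69.2
```

>>> servo_tool:
  motion:
    - [-1, 0, 0, 0.002, 0]
    - [-1, 0, 0, 0.002, 0]
    - [-1, 0, 0, 0.002, 0]
    - [-1, 0, 0, 0, 0]
    - [-1, 0, 0, 0, 0]
    - [-1, 0, 0, 0, 0]

```text
time_s: 12.4
position: [0.5947, 0.1737, 0.2545]
orientation: [-0.39, 3.117, 0.0]
force: [0.1, -0.6, -2.2]
grip_width: 0.0227
grip_force: 69.2
```

>>> servo_tool:
  motion:
    - [-1, 0, 0, 0.002, 0]
    - [-1, 0, 0, 0.001, 0]
    - [-1, 0, 0, 0, 0]
    - [-1, 0, 0, 0, 0]
    - [-1, 0, 0, 0, 0]

```text
time_s: 12.9
position: [0.5947, 0.1737, 0.2521]
orientation: [-0.39, 3.117, 0.0]
force: [0.1, -0.5, -2.4]
grip_width: 0.0226
grip_force: 69.2
```

>>> servo_tool:
  motion:
    - [-1, 0, 0, 0.001, 0]
    - [-1, 0, 0, 0.001, 0]
    - [-1, 0, 0, 0, 0]
    - [-1, 0, 0, 0, 0]
    - [-1, 0, 0, 0, 0]

```text
time_s: 13.4
position: [0.5947, 0.1737, 0.2505]
orientation: [-0.39, 3.117, 0.0]
force: [0.4, -0.0, -2.6]
grip_width: 0.0225
grip_force: 69.2
```

>>> servo_tool:
  motion:
    - [-1, 0, 0, 0.001, 0]
    - [-1, 0, 0, 0.001, 0]
    - [-1, 0, 0, 0, 0]
    - [-1, 0, 0, 0, 0]
    - [-1, 0, 0, 0, 0]

```text
time_s: 13.9
position: [0.5947, 0.1737, 0.2489]
orientation: [0.39, -3.117, -0.0]
force: [-0.1, 0.7, -2.6]
grip_width: 0.0224
grip_force: 69.2
```

>>> servo_tool:
  motion:
    - [-1, 0, 0, 0.001, 0]
    - [-1, 0, 0, 0.001, 0]
    - [-1, 0, 0, 0, 0]
    - [-1, 0, 0, 0, 0]
    - [-1, 0, 0, 0, 0]

```text
time_s: 14.4
position: [0.5947, 0.1737, 0.2473]
orientation: [-0.39, 3.117, 0.0]
force: [-0.4, 0.6, -2.4]
grip_width: 0.0224
grip_force: 69.2
```

>>> servo_tool:
  motion:
    - [-1, 0, 0, 0.001, 0]
    - [-1, 0, 0, 0, 0]
    - [-1, 0, 0, 0, 0]

```text
time_s: 14.7
position: [0.5948, 0.1737, 0.2469]
orientation: [-0.39, 3.117, 0.0]
force: [-0.9, 0.0, 1.0]
grip_width: 0.0227
grip_force: 69.5
```

The force went from -2.5 to +1.0 N, so the band is touching with about 3.5 N. I hold here briefly.

>>> servo_tool:
  motion:
    - [-1, 0, 0, 0, 0]
    - [-1, 0, 0, 0, 0]
    - [-1, 0, 0, 0, 0]
    - [-1, 0, 0, 0, 0]
    - [-1, 0, 0, 0, 0]

```text
time_s: 15.2
position: [0.5948, 0.1737, 0.2468]
orientation: [-0.39, 3.117, 0.0]
force: [-0.7, 0.2, 2.3]
grip_width: 0.0228
grip_force: 69.7
```

```bash
python3 held.py i.png; python3 - <<'E'
from h import *
im,_=robot.capture("scene"); save("j.png",cv2.resize(im[90:240,260:410],(600,600),interpolation=cv2.INTER_CUBIC))
E
```

```text
[0.59476683 0.17367974 0.24676927] [-0.70315794  0.20550799  2.25406101] 0.02281210232957936 tool y [-2.46100310e-01  9.69244354e-01  1.38649665e-04]
scene cup bottom/top-ish [0.1207 0.1855] mean [0.641 0.191 0.186] 1212
scene cup bottom/top-ish [-0.0004  0.1575] mean [0.504 0.155 0.151] 681
scene 0.92 ztop 0.2761 [290. 184. 340. 262.]
side cup bottom/top-ish [-0.0007  0.1632] mean [0.626 0.18  0.157] 438
side cup bottom/top-ish [0.1225 0.1829] mean [0.489 0.139 0.184] 646
side 0.66 ztop 0.2785 [195. 106. 246. 164.]
```

View pics/j.png

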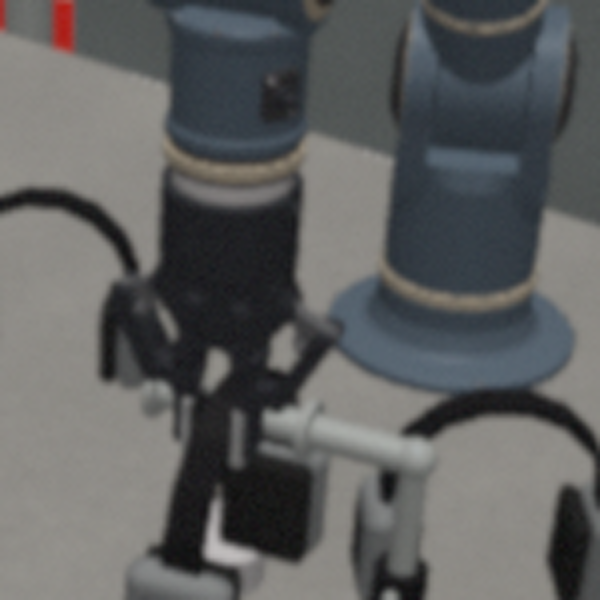

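The crop shows the band over the bar at about (210,410), between the discs at (155,395) and (310,425), and level. I release gently.

>>> servo_tool:
  motion:
    - [-1, 0, 0, 0, 0]
    - [-1, 0, 0, 0, 0]
    - [-0.4, 0, 0, 0, 0]
    - [-0.35, 0, 0, 0, 0]
    - [-0.25, 0, 0, 0, 0]
    - [-0.15, 0, 0, 0, 0]
    - [-0.05, 0, 0, 0, 0]
    - [0, 0, 0, 0, 0]
    - [0, 0, 0, 0, 0]
    - [0, 0, 0, 0, 0]
  grip_force: 20

```text
time_s: 16.45
position: [0.5947, 0.1737, 0.2465]
orientation: [0.39, -3.117, -0.0]
force: [-0.5, 0.3, 0.0]
grip_width: 0.0429
grip_force: 0.0
```

Released, and the force is zero. Now straight up and clear.

>>> servo_tool:
  motion:
    - [0, 0, 0, -0.006, 0]
    - [0, 0, 0, -0.012, 0]
    - [0, 0, 0, -0.025, 0]
    - [0, 0, 0, -0.04, 0]
    - [0, 0, 0, -0.05, 0]
    - [0, 0, 0, -0.05, 0]
    - [0, 0, 0, 0, 0]
    - [0, 0, 0, 0, 0]
    - [0, 0, 0, 0, 0]
    - [0, 0, 0, 0, 0]

```text
time_s: 17.45
position: [0.5941, 0.1736, 0.3914]
orientation: [0.389, -3.115, 0.001]
force: [0.3, 0.4, -0.4]
grip_width: 0.0429
grip_force: 0.0
```

```bash
python3 - <<'E'
from h import *
im,_=robot.capture("scene"); im2,_=robot.capture("side")
f=lambda a:cv2.resize(a,(400,400),interpolation=cv2.INTER_CUBIC)
save("k.png",np.hstack([f(im[150:300,270:420]),f(im2[80:210,150:280])]))
_,P=cloud("wrist"); q=P.reshape(-1,3); q=q[~np.isnan(q[:,0])]
b=q[(q[:,2]>.255)&(q[:,2]<.30)&(np.linalg.norm(q[:,:2]-[.565,.167],axis=1)<.036)]; b=b[b[:,2]>.2765]
print(len(b),b.mean(0),cv2.minAreaRect(b[:,:2].astype(np.float32)),b[:,2].max()); print(robot.state()["time_s"])
E
```

```text
566 [0.56661832 0.16638213 0.27702587] ((0.565052330493927, 0.16643868386745453), (0.036032892763614655, 0.023729706183075905), 13.462685585021973) 0.27869176221255376
17.6
```

View pics/k.png

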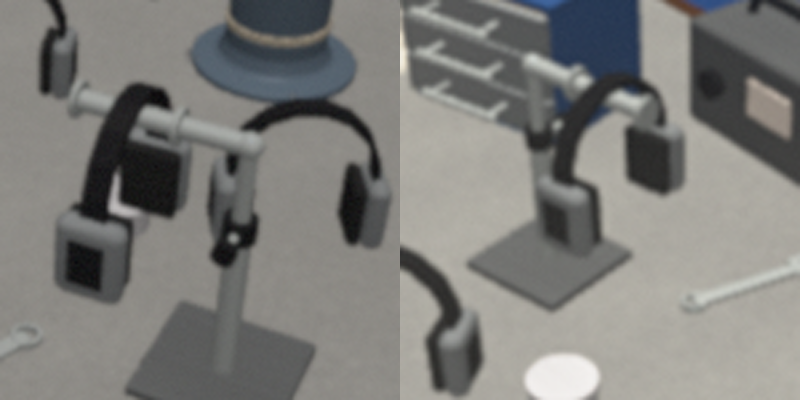

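The picture shows the ear defenders hanging level over the bar between the discs, near (140,110) in the left crop. The crown is at (0.565,0.166), square to the bar.

```bash
python3 -c "
from rig import robot
print(robot.hand_in())"
```

```text
the job is handed in; nothing more can be done
None
```

The ear defenders hang level and released on the holder's bar, midway between the discs, and the job is handed in; no verdict came back.

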